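# Square up a cell-stack and pin it with the tie rod

## Task

Gently square up the three loose plates in the fixture, so that all of them lie fully home against both fences with their holes in line. Then take the long round-headed tie rod out of the rack and pass it down through all three plates into the fixture's bore, pushing the tight plug down ahead of it until the rod's head sits flat on the top plate, and let go. Press lightly, no harder than a firm fingertip (20 N), and leave the other pin and the things lying around where they are.

Things in the scene. Friction and masses are not known exactly. Their poses are not given: they have to be found in the camera images.
- tray: Fixed steel plate, 170 x 170 x 6 mm; origin: middle of its underside, z up. On it an aluminium fixture is clamped by hand, its middle anywhere within 12 mm of the tray's in x and y and turned up to 0.06 rad: a 130 x 130 x 40 mm block (top 46 mm above the bench) with two fences in a corner, 30 mm high, 12 mm thick, on the tray's +x and +y sides; the -x and -y sides are open.
- plate_low: Loose smooth square plate of the stack (lowest, grey plastic, about 90 g), 80 x 80 x 12 mm with a 13.8 mm hole through its middle (rims chamfered 1.5 mm). Origin: centre of its underside, on the hole's axis; z up; sides along x and y. At the start it lies flat in the stack on the fixture's block (underside 46 mm above the bench), 5 to 16 mm short of home in x and y, turned up to 0.1 rad.
- plate_mid: Loose smooth square plate of the stack (middle, aluminium, about 160 g), 80 x 80 x 12 mm with a 13.8 mm hole through its middle (rims chamfered 1.5 mm). Origin: centre of its underside, on the hole's axis; z up; sides along x and y. At the start it lies flat in the stack on the fixture's block (underside 58 mm above the bench), 5 to 16 mm short of home in x and y, turned up to 0.1 rad.
- plate_top: Loose smooth square plate of the stack (topmost, grey plastic, about 90 g), 80 x 80 x 12 mm with a 13.8 mm hole through its middle (rims chamfered 1.5 mm). Origin: centre of its underside, on the hole's axis; z up; sides along x and y. At the start it lies flat in the stack on the fixture's block (underside 70 mm above the bench), 5 to 16 mm short of home in x and y, turned up to 0.1 rad.
- plug (a joint): Tight nylon plug in the fixture's bore: m pushed down from 10 mm below the block's top (0 to 0.022; starts at 0 to 0.004, about 0.016 with the rod home). It takes about 8 N to move and stays where it is left. The bore is an oiled vertical 14 mm hole (rim chamfered 1 mm) in the middle of the block; its axis lies 40 mm from the inner face of each fence, so a plate home against both fences has its hole over it.
- rod: Plain oiled steel tie rod, 140 g or so. Round head of 22 mm diameter and 28 mm height; below it a shank of 12 mm diameter, 62 mm long, with a 2 mm tapered nose (9 mm at the end). Origin: on the axis at the underside of the head; z along the axis towards the head. It starts hanging upright by its head in one hole of the rack, the underside 70 mm above the bench.
- rod_tip (a point): Lower end of the rod, 62 mm below its origin.
- rack: Black plastic block, fixed, 60 x 130 mm and 70 mm high, with two upright 15 mm holes on its y axis, 32 mm either side of the middle; one holds the rod, the other the short pin. Origin: middle of its underside.
- stub: Short pin with a square 26 mm head, 10 mm high, and a 30 mm shank, in the other hole of the rack; not needed. Origin: underside of the head.
- screwdriver: Screwdriver lying on the bench beyond the fixture; a bystander.
- wrench: Wrench about 180 mm long lying on the bench between rack and fixture; a bystander.
- jar: Small jar, 52 mm wide, 55 mm high, beyond the rack and fixture; a bystander.
- meter: Orange multimeter, 75 x 140 x 30 mm; a bystander.
- cell0: Black battery cell standing upright, 115 x 20 x 90 mm; a bystander.
- cell1: Like cell0.
- cell2: Like cell0.
- washer: Loose steel washer, 32 mm; a bystander.
There are look-alikes about, which are no part of the job. What is shaped like the plate_mid but purple is not meant.

How it is judged (in metres and radians):
On the way, in this order (a step that is already met when the one before it is completed fails the run):
1. the three plates lie squared up in the fixture, their holes in line, before the rod is passed (horizontal distance between plate_low and plate_mid below 0.0025 m and horizontal distance between each of plate_mid, plate_low and plate_top below 0.0025 m and height (world z) of plate_low between 0.044 and 0.048 m and angle between the x axis of each of plate_low, plate_mid, plate_top and the x axis of tray, either way round below 0.1 rad and horizontal distance between each of plate_low, plate_mid, plate_top and tray below 0.02 m and height (world z) of plate_mid between 0.056 and 0.06 m and height (world z) of plate_top between 0.068 and 0.072 m and angle between the x axis of plate_low and the x axis of plate_mid, either way round below 0.06 rad and angle between the x axis of each of plate_mid, plate_low and the x axis of plate_top, either way round below 0.06 rad), for 0.2 s.
2. the rod has passed through the three plates into the bore (height (world z) of rod_tip below 0.04 m and horizontal distance between each of rod, rod_tip and plate_low below 0.003 m and horizontal distance between each of rod, rod_tip and plate_mid below 0.003 m and horizontal distance between each of rod, rod_tip and plate_top below 0.003 m), for 0.1 s.
At the end, for the whole second after the job is handed in: The plates lie stacked in the fixture, holes in line to 2.5 mm, square to one another to 0.06 rad; the rod stands in them upright (0.06 rad), on the holes' axis to 3 mm, its head's underside within 2 mm of the top plate's top, the plug pushed past 13 mm; all at rest and let go (all of step 1 and horizontal distance between each of rod, rod_tip and plate_low below 0.003 m and horizontal distance between each of rod, rod_tip and plate_mid below 0.003 m and horizontal distance between each of rod, rod_tip and plate_top below 0.003 m and z of rod in the frame of plate_top between 0.01 and 0.014 m and value of joint plug above 0.013 m and angle between rod's own z axis and vertical below 0.06 rad and linear speed of each of rod, plate_low, plate_mid, plate_top below 0.01 m/s); the robot touches nothing.
It fails at once if a plate is pressed by the gripper with more than 20 N (contact force between the fingers and plate_low above 20 N or contact force between the fingers and plate_mid above 20 N or contact force between the fingers and plate_top above 20 N).
It fails at once if the rod is pressed on a plate with more than 30 N (contact force between rod and plate_low above 30 N or contact force between rod and plate_mid above 30 N or contact force between rod and plate_top above 30 N).
It fails at once if the gripper presses the rack with more than 20 N (contact force between the fingers and rack above 20 N).
It fails at once if a bystander is moved by more than 20 mm (distance of any of stub, screwdriver, wrench, jar, meter, cell0, cell1, cell2, washer from where it was at the start of the episode above 0.02 m).
It also fails if it takes over 72 s, if anything falls off the work surface, if the arm or the gripper's body presses on something with over 40 N, if the wrist force passes 120 N, or if a joint passes its speed limit or range.

## Robot

A 7-joint arm with a two-finger parallel gripper is mounted at the origin on the work surface. World frame = base frame: x ahead of the robot, y to its left, z up, the work surface at z = 0. Lengths are in m, angles in degrees, forces in N, time in s.
With the tool pointing down it reaches from about 0.425 to 0.825 m from the base axis. Payload 3.6 kg.
Tool frame: the origin (TCP) lies on the centre line of the jaws, within the pads' length; the fingertips stand 8 mm ahead of it and the grasp point (between the pads) lies 11 mm behind it; z points along the fingers, y is the line along which they close (so a half turn about z gives the same grasp; the last joint's range is limited). The gripper opens to 93 mm and grips with 3 to 60 N. Pads are 15 mm wide; open, the fingers measure 128 mm over their backs; the gripper's body (75 mm by 188 mm) begins 65 mm behind the grasp point.
Start: joints at [69.872, 35.231, -0.722, 81.555, 0.464, 63.22, -2.315], TCP at [0.207, -0.616, 0.227] pointing down, gripper open.
Joint ranges: [-178.69, 178.69], [-17.37, 117.87], [-77.05, 75.6], [15.02, 138.74], [-78.02, 258.01], [0.78, 113.62], [-162.83, 162.83]. Speed limits (degrees/s): [159.86, 159.86, 180, 180, 180, 180, 180].

## Interface

Orientations are given as [roll, pitch, yaw] about the fixed x, y, z axes, in that order (R = Rz(yaw) Ry(pitch) Rx(roll)).
In Python, from plant import manip gives the robot as it stands.
- The arm moves only by the shell command python3 -m creep 'ROWS' [FORCE]. ROWS is JSON, a list of rows, each an object with "claw": the opening, from 0 (shut) to 1 (fully open); "travel": the shift along the tool's x, y, z normalised to -1 to 1, where 1 is 20 mm, a list of three; "rot": the turn, a rotation vector about the tool's x, y, z normalised to -1 to 1, where 1 is 8 degrees, a list of three. In form: [{"claw": claw, "travel": [dx, dy, dz], "rot": [ax, ay, az]}, ...]. A call has 1 to 12 rows; each row shifts and turns the commanded pose from where the row before left it, along the tool's axes as they then stand; what a row does not reach is not made up. A row lasts 1/10 s, in which the tool goes at most 50 mm and 8.59 degrees, less where a joint would pass 70% of its speed; a pose out of reach is approached as far as the arm can. A call with a number of a shift or a turn outside -1 to 1 is refused whole. A call with a gripper value outside its range is refused whole. The fingers move at their own pace and stop on an object; FORCE is the grip in N (left out, the last holds). Time passes only in rows, so rows that do not move let the fingers close. It gives the time, the measured TCP pose, the force, the opening and the grip force at its end, in the units of the state.
- manip.sense(): the state, without advancing time (a new reading comes with each control period).
- manip.capture(name): name is "scene" or "top" or "wrist"; returns the picture (420x560x3 uint8, blue, green, red); there is no depth.
- manip.camera_params(name): a dict with "mtx" (3x3 intrinsics, pixels), "world_from_camera" (4x4, takes a point from camera to world coordinates). Camera axes: x right, y up, looking along -z (the intrinsics and any distortion apply to the point x, -y, -z); pixel columns grow to the right and rows downward; lengths in m; the calibration is good to about 2 mm. A picture is of the moment at which its call begins: read the wrist's pose just before it. camera_params takes no time and is no camera call; for the wrist camera it gives the pose at the moment of the call.
- manip.close_job(): hands the job in; it is judged then, once.
Trained networks look in the newest picture that a camera, given by its name, has taken for a name from the list of things; names that differ only in an ending like _2 or _b are one class to them, and where a whole thing is asked for, a point or a joint stands for the part that bears it (a point fixed in the world has none). Each returns a list of dicts, best first, with "conf" (0 to 1); they miss things now and then, are a little off and sometimes report something else, mostly with a low value. They report only what shows in the picture. A call takes as long as a camera call. They do not tell look-alikes from the thing itself.
- manip.masks_of(camera, target): "region" (420x560 bool, what is visible of it) and "rect" ([centre column, centre row, width, height] in pixels, round what is visible of it).
The state is a dict: "clock": time; "joint_positions": joint angles; "qvel": joint speeds; "tau": joint torques, N m; "position": TCP position; "eef_rot": TCP orientation; "contact_force": force on the tool from outside, world axes, zero at the start; "ft_torque": the same for the moment, N m; "grip_width": opening from 0.0 (shut) to 1.0 (fully open); "finger_force": force on a finger pad.
Only numpy, scipy, OpenCV 4.12 (cv2) and the standard library are available. Lean on these libraries where they do the work, as an engineer would, in place of code of your own. Each camera call takes 0.05 s, during which the arm holds its last target. There are 200 camera calls.

## Working session

There is one attempt and no reset: what is moved stays moved. The work goes in short steps, Python scripts to look and compute and a shell command to move; the robot and the scene stay as the last step left them, time stands still between calls to the robot, and variables do not carry over. Pictures are saved under pics/ and viewed, at most 10 in all, crops included, and the job is handed in when it is done.

```bash
ls; mkdir -p pics; python3 - <<'E'
from plant import manip
import cv2,numpy as np
print(manip.sense())
for n in("scene","top"):
    im=manip.capture(n);cv2.imwrite(f"pics/{n}0.png",im)
    p=manip.camera_params(n);print(n,np.round(p['mtx'],1).tolist(),np.round(p['world_from_camera'],3).tolist(),[k for k in p])
    for t in("plate_low","plate_mid","plate_top","tray","rod","rack","stub","wrench","jar","meter","cell0","washer","screwdriver"):
        print(t,[(round(d['conf'],2),np.round(d['rect']).astype(int).tolist()) for d in manip.masks_of(n,t)[:4]])
E
```

```text
pics
{'clock': 0.0, 'joint_positions': array([69.87392357, 35.28801066, -0.7226874 , 81.63810026,  0.46313115,
       63.21933902, -2.31309785]), 'qvel': array([-0.06071464,  0.00349261, -0.00698267, -0.04672798, -0.05014876,
       -0.04119212, -0.15078565]), 'tau': array([ 7.03268524e-04, -4.58936727e+01,  2.09097513e-01, -1.65744424e+01,
       -6.10858994e-02,  2.04539410e-02,  2.33523697e-04]), 'position': array([ 0.20717979, -0.61530695,  0.22551382]), 'eef_rot': array([-1.79857404e+02,  1.20998253e-03,  1.86126034e+01]), 'contact_force': array([0.21058419, 0.82702916, 1.22168344]), 'ft_torque': array([0.03096795, 0.01492655, 0.02678391]), 'finger_force': 0.0, 'grip_width': 0.9977524069078588}
scene [[392.1, 0.0, 276.1], [0.0, 392.1, 209.5], [0.0, 0.0, 1.0]] [[0.419, -0.73, 0.54, 1.026], [0.908, 0.337, -0.249, -0.178], [-0.0, 0.595, 0.804, 0.798], [0.0, 0.0, 0.0, 1.0]] ['mtx', 'world_from_camera']
plate_low [(0.42, [283, 224, 16, 16]), (0.41, [356, 278, 60, 28])]
plate_mid [(0.84, [249, 176, 42, 32]), (0.69, [346, 140, 36, 29]), (0.68, [306, 220, 30, 24]), (0.58, [374, 176, 55,
[... 783 characters left out ...]
.0, 0.0, 1.0]] ['mtx', 'world_from_camera']
plate_low [(0.4, [270, 220, 26, 5])]
plate_mid [(0.9, [133, 298, 48, 53]), (0.85, [281, 296, 49, 52]), (0.48, [252, 201, 30, 40])]
plate_top [(0.7, [263, 201, 48, 49])]
tray [(0.55, [253, 205, 95, 87]), (0.3, [253, 208, 31, 35])]
rod [(0.65, [421, 205, 14, 15])]
rack [(0.76, [432, 205, 73, 40])]
stub [(0.5, [451, 198, 10, 16])]
wrench [(0.55, [358, 228, 18, 88])]
jar [(0.85, [347, 123, 26, 31])]
meter [(0.69, [139, 225, 78, 55]), (0.31, [123, 146, 26, 65])]
cell0 [(0.95, [122, 146, 23, 71]), (0.68, [106, 145, 19, 63]), (0.59, [137, 146, 22, 66])]
washer [(0.49, [184, 269, 16, 14]), (0.45, [264, 219, 38, 6])]
screwdriver [(0.63, [220, 118, 93, 21])]
```

```bash
python3 - <<'E'
import cv2,numpy as np
a=cv2.imread("pics/top0.png");cv2.imwrite("pics/top0b.png",cv2.resize(a[90:350,80:500],None,fx=1.9,fy=1.9,interpolation=cv2.INTER_CUBIC))
b=cv2.imread("pics/scene0.png");cv2.imwrite("pics/scene0b.png",cv2.resize(b[130:340,100:460],None,fx=2.2,fy=2.2,interpolation=cv2.INTER_CUBIC))
E
```

```text
(no output)
```

View pics/top0b.png

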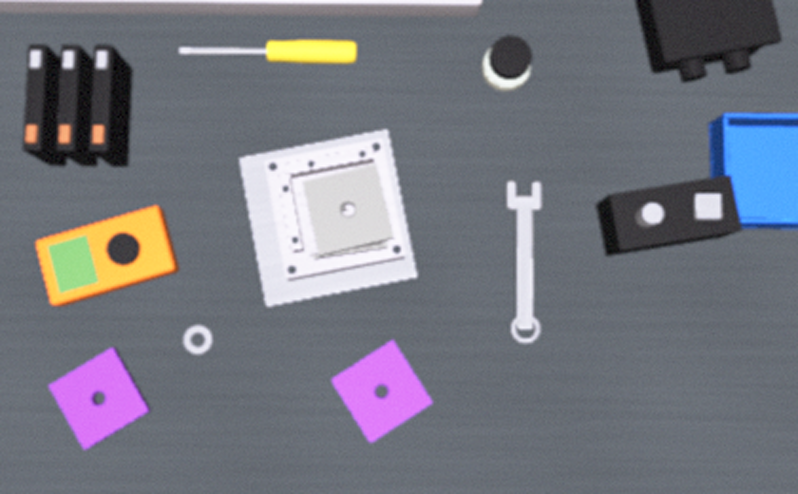

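View pics/scene0b.png

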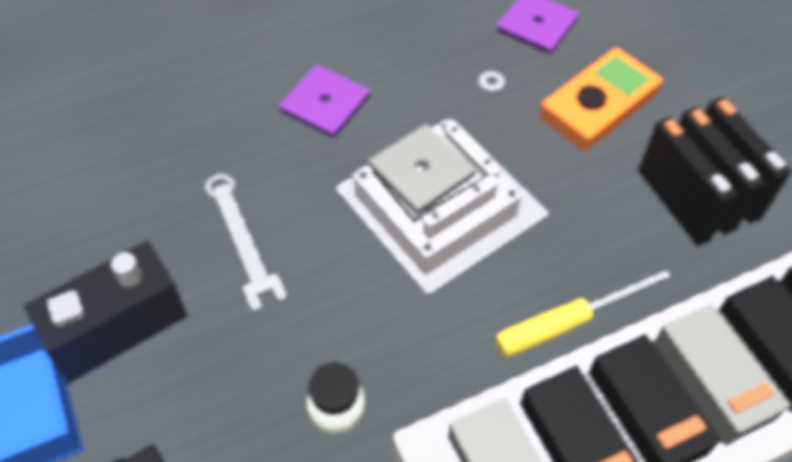

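Top crop: the fixture is at about (328,217), with fences on its upper (+x) and left (+y) sides. The grey stack's hole is at (348,209). The rack's round rod head is at (652,213) and the square stub at (708,206). The purple plates at (98,398) and (381,392) are look-alikes.

Candidates for the plates are the stack at full-picture (263,201) and the purple ones at (133,298) and (281,296), so I choose the stack. Candidates for the rod are the round head at (421,205) and the square stub at (451,198), so I choose the round one.

```bash
cat > h.py <<'E'
from plant import manip
import cv2,numpy as np
from scipy.spatial.transform import Rotation as R
def w(n,uv,z,p=None):
    p=p or manip.camera_params(n);T=p['world_from_camera'];uv=np.atleast_2d(np.array(uv,float))
    d=np.c_[uv,np.ones(len(uv))]@np.linalg.inv(p['mtx']).T
    d=d*[1,-1,-1]@T[:3,:3].T;o=T[:3,3]
    return o+d*((z-o[2])/d[:,2])[:,None]
def pix(n,X,p=None):
    p=p or manip.camera_params(n);T=p['world_from_camera']
    c=(np.atleast_2d(X)-T[:3,3])@T[:3,:3]*[1,-1,-1];c=c@p['mtx'].T
    return c[:,:2]/c[:,2:]
def go(target,yaw=None):
    "shift in tool axes (units of 20mm) and turn about tool z (units of 8 deg) to target"
    s=manip.sense();r=R.from_euler('xyz',s['eef_rot'],degrees=True)
    v=r.inv().apply(np.array(target)-s['position'])
    out=np.round(v/.02,2).tolist()
    if yaw is not None:
        q=(r.inv()*R.from_euler('xyz',[180,0,yaw],degrees=True)).as_rotvec(degrees=True);out+=["rot",np.round(q/8,2).tolist()]
    print("go",out)
E
python3 - <<'E'
from h import *
c=lambda l:np.array(l)/1.9+[80,90]
t=w("top",c([(240,157),(388,130),(416,275),(268,306)]),.006);print(np.round(t,4),t.mean(0))
e=t[1]-t[0];print(np.degrees(np.arctan2(e[0],-e[1])), np.linalg.norm(np.diff(t,axis=0),axis=1))
print("hole",w("top",c((348,209)),.082),"rod",w("top",c((653,213)),.098),"stub",w("top",c((708,206)),.080))
rk=w("top",c([(598,197),(731,177),(741,230),(609,254)]),.07);print(rk)
t=w("top",c((328,217)),.05)[0]
go([t[0]-.02,t[1],.25],10)
print(manip.camera_params("wrist")['world_from_camera'].round(3).tolist(),manip.camera_params("wrist")['mtx'].round(1).tolist())
E
```

```text
[[0.614  0.209  0.006 ]
 [0.6469 0.0429 0.006 ]
 [0.4835 0.0101 0.006 ]
 [0.4473 0.1731 0.006 ]] [0.54790247 0.10875916 0.006     ]
11.19714985048934 [0.16931227 0.16660871 0.1669172 ]
hole [[0.54550247 0.08412236 0.082     ]] rod [[ 0.54278075 -0.22842085  0.098     ]] stub [[ 0.55338337 -0.2906004   0.08      ]]
[[ 0.56309727 -0.17855242  0.07      ]
 [ 0.58609543 -0.31898691  0.07      ]
 [ 0.52987562 -0.3275608   0.07      ]
 [ 0.50294639 -0.18905044  0.07      ]]
go [26.39, -29.22, -1.17, 'rot', [-0.0, -0.0, 1.08]]
[[0.319, 0.909, 0.269, 0.282], [-0.948, 0.306, 0.091, -0.59], [0.0, -0.284, 0.959, 0.384], [0.0, 0.0, 0.0, 1.0]] [[360.4, 0.0, 272.5], [0.0, 360.4, 216.5], [0.0, 0.0, 1.0]]
```

```bash
python3 -m creep '[{"claw":0,"travel":[0.9,-1,-0.1],"rot":[0,0,0]},{"claw":0,"travel":[0.9,-1,-0.1],"rot":[0,0,0]},{"claw":0,"travel":[0.9,-1,-0.1],"rot":[0,0,0]},{"claw":0,"travel":[0.9,-1,-0.1],"rot":[0,0,0]},{"claw":0,"travel":[0.9,-1,-0.1],"rot":[0,0,0]},{"claw":0,"travel":[0.9,-1,-0.1],"rot":[0,0,0]},{"claw":0,"travel":[0.9,-1,-0.1],"rot":[0,0,0]},{"claw":0,"travel":[0.9,-1,-0.1],"rot":[0,0,0]},{"claw":0,"travel":[0.9,-1,-0.1],"rot":[0,0,0]},{"claw":0,"travel":[0.9,-1,-0.1],"rot":[0,0,0]},{"claw":0,"travel":[0.9,-1,-0.1],"rot":[0,0,0]},{"claw":0,"travel":[0.9,-1,0],"rot":[0,0,0]}]'
python3 -m creep '[{"claw":0,"travel":[0.9,-1,0],"rot":[0,0,0]},{"claw":0,"travel":[0.9,-1,0],"rot":[0,0,0]},{"claw":0,"travel":[0.9,-1,0],"rot":[0,0,0]},{"claw":0,"travel":[0.9,-1,0],"rot":[0,0,0]},{"claw":0,"travel":[0.9,-1,0],"rot":[0,0,0]},{"claw":0,"travel":[0.9,-1,0],"rot":[0,0,0]},{"claw":0,"travel":[0.9,-1,0],"rot":[0,0,0]},{"claw":0,"travel":[0.9,-1,0],"rot":[0,0,0]},{"claw":0,"travel":[0.9,-1,0],"rot":[0,0,0]},{"claw":0,"travel":[0.9,-1,0],"rot":[0,0,0]},{"claw":0,"travel":[0.9,-1,0],"rot":[0,0,0]},{"claw":0,"travel":[0.9,-1,0],"rot":[0,0,0]}]'
python3 - <<'E'
from h import *
go([.528,.1,.25],11)
E
```

```text
clock: 2.6
position: [0.3361, -0.3188, 0.2492]
eef_rot: [179.9, -0.0, 18.6]
contact_force: [0.7, 0.1, -0.4]
grip_width: 0.027
finger_force: 0.0
clock: 3.8
position: [0.4641, -0.0222, 0.249]
eef_rot: [180.0, -0.0, 18.6]
contact_force: [0.5, 0.9, 0.4]
grip_width: 0.007
finger_force: 0.0
go [4.98, -4.77, -0.05, 'rot', [0.0, -0.0, 0.95]]
```

```bash
python3 -m creep '[{"claw":0,"travel":[1,-0.9,0],"rot":[0,0,0]},{"claw":0,"travel":[1,-0.9,0],"rot":[0,0,0]},{"claw":0,"travel":[1,-0.9,0],"rot":[0,0,0]},{"claw":0,"travel":[1,-0.9,0],"rot":[0,0,0]},{"claw":0,"travel":[0.7,-0.6,0],"rot":[0,0,0.95]},{"claw":0,"travel":[0,0,0],"rot":[0,0,0]},{"claw":0,"travel":[0,0,0],"rot":[0,0,0]}]'
python3 - <<'E'
from h import *
p=manip.camera_params("wrist");im=manip.capture("wrist")
cv2.imwrite("pics/w1.png",im);np.savez("pics/w1.npz",m=p['mtx'],T=p['world_from_camera'])
cv2.imwrite("pics/w1b.png",cv2.resize(im,(800,600)))
print(manip.sense()['position'],manip.sense()['eef_rot'])
E
```

```text
clock: 4.5
position: [0.5256, 0.0858, 0.2485]
eef_rot: [180.0, 0.0, 11.2]
contact_force: [-0.8, 0.4, 0.4]
grip_width: 0.007
finger_force: 0.0
[0.52541454 0.08504566 0.24860059] [1.79939908e+02 5.36615357e-02 1.10630206e+01]
```

View pics/w1b.png

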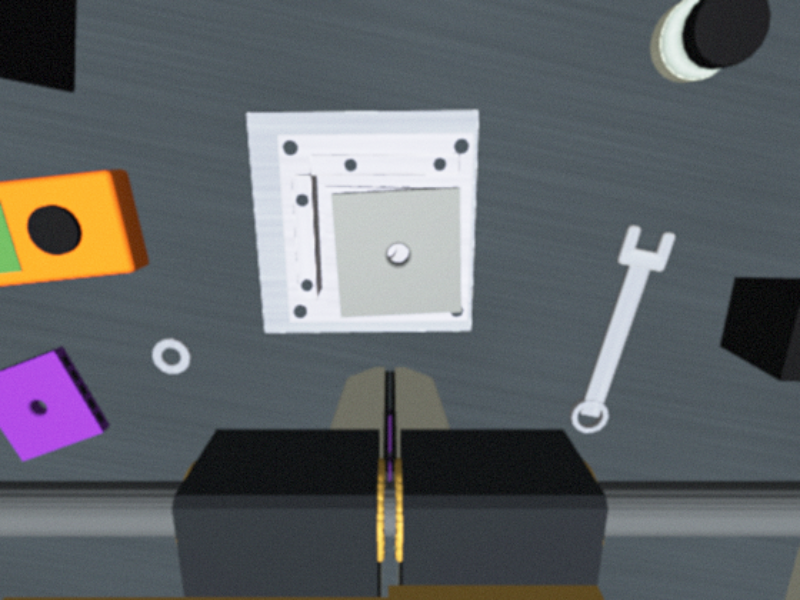

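The wrist view (800x600) shows the fixture with its block screws at (290,147), (461,146), (457,311) and (300,311). The top plate's corners are about (333,193), (460,187), (462,312) and (342,317), and its hole is at (398,253). It is short of both fences.

```bash
python3 - <<'E'
from h import *
d=np.load("pics/w1.npz");p=dict(mtx=d['m'],world_from_camera=d['T'])
f=lambda l,z:w("",np.array(l,float)*.7,z,p)
def rep(n,q):
    e=q[1]-q[0];g=q[2]-q[1];print(n,q.mean(0).round(4),"yaw",np.degrees(np.arctan2(e[0],-e[1])).round(1),np.degrees(np.arctan2(-g[1],-g[0])).round(1),np.linalg.norm(np.roll(q,1,0)-q,axis=1).round(4))
rep("tray",f([(247,113),(478,110),(471,331),(265,332)],.006))
rep("blk",f([(290,147),(461,146),(457,311),(300,311)],.046))
rep("plate",f([(333,193),(460,187),(462,312),(342,317)],.082))
print("hole",f((398,253),.082))
s=f([(350,165),(440,164),(302,200),(306,285)],.076);print("fence screws",s.round(4))
for n in("plate_low","plate_mid","plate_top"):
    print(n,[(round(k['conf'],2),np.round(np.array(k['rect'])/.7)) for k in manip.masks_of("wrist",n)[:3]])
im=cv2.imread("pics/w1.png")[105:240,180:345];cv2.imwrite("pics/w1c.png",cv2.resize(im,None,fx=4.4,fy=4.4,interpolation=cv2.INTER_CUBIC))
E
```

```text
tray [0.5471 0.1093 0.006 ] yaw 11.9 12.0 [0.1684 0.168  0.1697 0.169 ]
blk [0.5513 0.1    0.046 ] yaw 11.5 12.0 [0.1142 0.114  0.1148 0.1146]
plate [0.5455 0.0837 0.082 ] yaw 13.8 14.3 [0.08   0.078  0.0802 0.079 ]
hole [[0.5462332  0.08466924 0.082     ]]
fence screws [[0.5932 0.1243 0.076 ]
 [0.6045 0.0699 0.076 ]
 [0.5665 0.1502 0.076 ]
 [0.5126 0.1396 0.076 ]]
plate_low [(0.52, array([368., 248.,  81., 123.]))]
plate_mid [(0.92, array([ 54., 404., 107., 110.])), (0.77, array([367., 245.,  83., 122.])), (0.49, array([709.,  42., 120.,  85.]))]
plate_top [(0.71, array([395., 249., 124., 131.]))]
```

View pics/w1c.png

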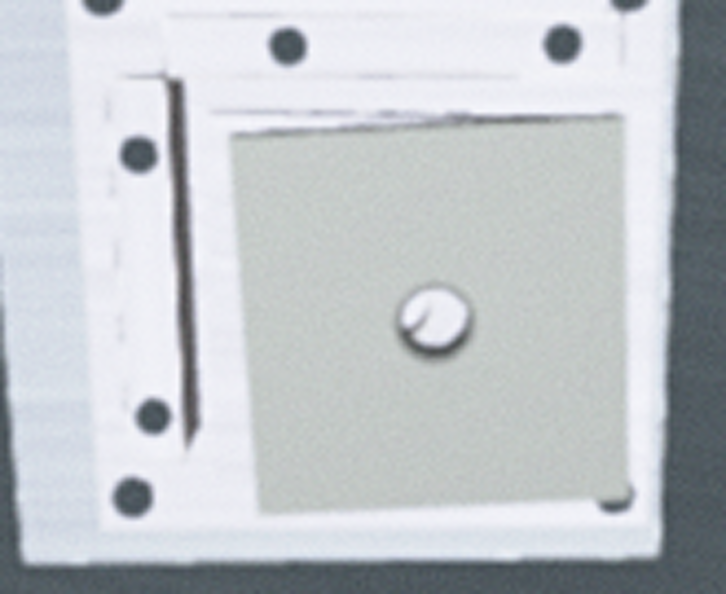

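The close crop confirms it: a grey top plate with a round hole, clear of both fences, and not purple. The fixture's centre is (0.5513, 0.100) with a yaw of 11.7°. I'll go to the -x side and descend.

```bash
cat >> h.py <<'E'
C=np.array([.5513,.1000]);YAW=11.7
def F(x,y):
    a=np.radians(YAW);return C+np.array([[np.cos(a),-np.sin(a)],[np.sin(a),np.cos(a)]])@[x,y]
def inF():
    s=manip.sense();a=np.radians(YAW);q=np.array([[np.cos(a),np.sin(a)],[-np.sin(a),np.cos(a)]])
    print("F mm",(q@(s['position'][:2]-C)*1000).round(2),"z",round(s['position'][2]*1000,2),"yaw",s['eef_rot'].round(2),"f",(q@s['contact_force'][:2]).round(1),s['contact_force'][2].round(1),"t",s['clock'])
E
python3 - <<'E'
from h import *
inF();go([*F(-.084,-.010),.058],YAW);print(manip.sense()['joint_positions'].round(0))
E
```

```text
F mm [-28.26  -9.6 ] z 248.82 yaw [1.7996e+02 2.0000e-02 1.0950e+01] f [ 0.4 -0.1] -0.9 t 4.7
go [-2.78, 0.05, 9.54, 'rot', [0.0, 0.0, -0.09]]
[ -4.  24. -12.  99.   6.  58. -96.]
```

```bash
python3 -m creep '[{"claw":0,"travel":[-0.93,0.02,0.5],"rot":[0,0,-0.09]},{"claw":0,"travel":[-0.93,0.02,1],"rot":[0,0,0]},{"claw":0,"travel":[-0.92,0,1],"rot":[0,0,0]},{"claw":0,"travel":[0,0,1],"rot":[0,0,0]},{"claw":0,"travel":[0,0,1],"rot":[0,0,0]},{"claw":0,"travel":[0,0,1],"rot":[0,0,0]},{"claw":0,"travel":[0,0,1],"rot":[0,0,0]},{"claw":0,"travel":[0,0,1],"rot":[0,0,0]},{"claw":0,"travel":[0,0,1],"rot":[0,0,0]},{"claw":0,"travel":[0,0,0.8],"rot":[0,0,0]},{"claw":0,"travel":[0,0,0.24],"rot":[0,0,0]},{"claw":0,"travel":[0,0,0],"rot":[0,0,0]}]'
python3 - <<'E'
from h import *
inF();go([*F(-.054,-.010),.058],YAW)
E
```

```text
clock: 5.9
position: [0.4714, 0.074, 0.0577]
eef_rot: [180.0, 0.1, 11.7]
contact_force: [-0.0, 0.1, 0.6]
grip_width: 0.007
finger_force: 0.0
F mm [-83.56  -9.27] z 57.67 yaw [1.80e+02 6.00e-02 1.17e+01] f [-0.   0.1] 0.6 t 5.9
go [1.48, 0.04, -0.02, 'rot', [0.0, 0.01, 0.0]]
```

Good tracking. Push slowly in +x by 29 mm and watch the force.

```bash
python3 -m creep '[{"claw":0,"travel":[0.13,0,0],"rot":[0,0,0]},{"claw":0,"travel":[0.13,0,0],"rot":[0,0,0]},{"claw":0,"travel":[0.13,0,0],"rot":[0,0,0]},{"claw":0,"travel":[0.13,0,0],"rot":[0,0,0]},{"claw":0,"travel":[0.13,0,0],"rot":[0,0,0]},{"claw":0,"travel":[0.13,0,0],"rot":[0,0,0]},{"claw":0,"travel":[0.13,0,0],"rot":[0,0,0]},{"claw":0,"travel":[0.13,0,0],"rot":[0,0,0]},{"claw":0,"travel":[0.13,0,0],"rot":[0,0,0]},{"claw":0,"travel":[0.13,0,0],"rot":[0,0,0]},{"claw":0,"travel":[0.13,0,0],"rot":[0,0,0]}]'; python3 -c "from h import *;inF()"
python3 -m creep '[{"claw":0,"travel":[0.05,0,0],"rot":[0,0,0]},{"claw":0,"travel":[0.05,0,0],"rot":[0,0,0]},{"claw":0,"travel":[0.05,0,0],"rot":[0,0,0]},{"claw":0,"travel":[0,0,0],"rot":[0,0,0]}]'; python3 -c "from h import *;inF()"
```

```text
clock: 7.0
position: [0.4995, 0.0803, 0.0578]
eef_rot: [180.0, 0.0, 11.7]
contact_force: [-0.6, -0.3, -0.0]
grip_width: 0.007
finger_force: 0.3
F mm [-54.75  -8.83] z 57.78 yaw [1.800e+02 4.000e-02 1.173e+01] f [-0.6 -0.2] -0.0 t 7.0
clock: 7.4
position: [0.5024, 0.0809, 0.0578]
eef_rot: [-180.0, 0.0, 11.7]
contact_force: [-0.9, -1.1, 0.2]
grip_width: 0.004
finger_force: 0.5
F mm [-51.76  -8.79] z 57.8 yaw [-1.800e+02  2.000e-02  1.173e+01] f [-1.1 -0.8] 0.2 t 7.4
```

```bash
M='python3 -c "from h import *;inF()"'
python3 -m creep '[{"claw":0,"travel":[0.05,0,0],"rot":[0,0,0]},{"claw":0,"travel":[0,0,0],"rot":[0,0,0]}]' >/dev/null; eval $M
python3 -m creep '[{"claw":0,"travel":[0.05,0,0],"rot":[0,0,0]},{"claw":0,"travel":[0,0,0],"rot":[0,0,0]}]'>/dev/null; eval $M
python3 -m creep '[{"claw":0,"travel":[0.03,0,0],"rot":[0,0,0]},{"claw":0,"travel":[0,0,0],"rot":[0,0,0]}]'>/dev/null; eval $M
```

```text
F mm [-50.74  -8.79] z 57.81 yaw [-1.800e+02  2.000e-02  1.173e+01] f [-1.3  0.2] -0.5 t 7.6
F mm [-49.6   -8.74] z 57.83 yaw [-1.800e+02  1.000e-02  1.173e+01] f [-1.3 -1.1] -0.6 t 7.8
F mm [-48.95  -8.7 ] z 57.86 yaw [-179.99   -0.     11.74] f [-0.8 -0.1] -0.4 t 8.0
```

```bash
M='python3 -c "from h import *;inF()"'
python3 -m creep '[{"claw":0,"travel":[0.03,0,0],"rot":[0,0,0]},{"claw":0,"travel":[0,0,0],"rot":[0,0,0]}]' >/dev/null; eval $M
python3 -m creep '[{"claw":0,"travel":[0.03,0,0],"rot":[0,0,0]},{"claw":0,"travel":[0,0,0],"rot":[0,0,0]}]'>/dev/null; eval $M
python3 -m creep '[{"claw":0,"travel":[0.03,0,0],"rot":[0,0,0]},{"claw":0,"travel":[0,0,0],"rot":[0,0,0]}]'>/dev/null; eval $M
```

```text
F mm [-48.55  -8.71] z 57.88 yaw [-1.7999e+02  2.0000e-02  1.1730e+01] f [-0.7  0.3] -0.4 t 8.2
F mm [-48.57  -8.7 ] z 57.82 yaw [-1.800e+02  9.000e-02  1.173e+01] f [-2.8  1. ] 0.3 t 8.4
F mm [-48.55  -8.73] z 57.69 yaw [1.800e+02 1.600e-01 1.173e+01] f [-4.9  1.1] 3.0 t 8.6
```

Plates are home in x at -48.6 mm, with stiffness about 4 N/mm. One more nudge, then back off and arc round to the -y side, turning 90°.

```bash
M='python3 -c "from h import *;inF()"'
python3 -m creep '[{"claw":0,"travel":[0.03,0,0],"rot":[0,0,0]},{"claw":0,"travel":[0,0,0],"rot":[0,0,0]},{"claw":0,"travel":[0,0,0],"rot":[0,0,0]}]' >/dev/null; eval $M
python3 -m creep '[{"claw":0,"travel":[-0.3,0,0],"rot":[0,0,0]},{"claw":0,"travel":[-0.7,0,0],"rot":[0,0,0]},{"claw":0,"travel":[-0.7,0,0],"rot":[0,0,0]}]' >/dev/null; eval $M
python3 -m creep '[{"claw":0,"travel":[0,0.52,0],"rot":[0,0,-0.94]},{"claw":0,"travel":[0,0.52,0],"rot":[0,0,-0.94]},{"claw":0,"travel":[0,0.52,0],"rot":[0,0,-0.94]},{"claw":0,"travel":[0,0.52,0],"rot":[0,0,-0.94]},{"claw":0,"travel":[0,0.52,0],"rot":[0,0,-0.94]},{"claw":0,"travel":[0,0.52,0],"rot":[0,0,-0.94]},{"claw":0,"travel":[0,0.52,0],"rot":[0,0,-0.94]},{"claw":0,"travel":[0,0.52,0],"rot":[0,0,-0.94]},{"claw":0,"travel":[0,0.52,0],"rot":[0,0,-0.94]},{"claw":0,"travel":[0,0.52,0],"rot":[0,0,-0.94]},{"claw":0,"travel":[0,0.52,0],"rot":[0,0,-0.94]},{"claw":0,"travel":[0,0.52,0],"rot":[0,0,-0.94]}]' >/dev/null; eval $M
python3 - <<'E'
from h import *
go([*F(0,-.0535),.058],YAW+90)
E
```

```text
F mm [-48.62  -8.74] z 57.55 yaw [179.99   0.24  11.74] f [-5.8  1.7] 2.3 t 8.9
F mm [-78.18  -8.69] z 58.4 yaw [-179.97   -0.37   11.74] f [ 0.4 -1. ] -0.1 t 9.2
F mm [ -3.7  -93.85] z 58.38 yaw [ 1.7970e+02 -2.0000e-02  1.0218e+02] f [ 0.6 -1.6] -0.1 t 10.4
go [2.02, 0.2, 0.02, 'rot', [0.04, -0.0, 0.06]]
```

```bash
M='python3 -c "from h import *;inF()"'
python3 -m creep '[{"claw":0,"travel":[0.7,0.2,0.02],"rot":[0.04,0,0.06]},{"claw":0,"travel":[0.13,0,0],"rot":[0,0,0]},{"claw":0,"travel":[0.13,0,0],"rot":[0,0,0]},{"claw":0,"travel":[0.13,0,0],"rot":[0,0,0]},{"claw":0,"travel":[0.13,0,0],"rot":[0,0,0]},{"claw":0,"travel":[0.13,0,0],"rot":[0,0,0]},{"claw":0,"travel":[0.13,0,0],"rot":[0,0,0]},{"claw":0,"travel":[0.13,0,0],"rot":[0,0,0]},{"claw":0,"travel":[0.13,0,0],"rot":[0,0,0]},{"claw":0,"travel":[0.13,0,0],"rot":[0,0,0]},{"claw":0,"travel":[0.13,0,0],"rot":[0,0,0]}]'>/dev/null; eval $M
python3 -m creep '[{"claw":0,"travel":[0.05,0,0],"rot":[0,0,0]},{"claw":0,"travel":[0.05,0,0],"rot":[0,0,0]},{"claw":0,"travel":[0.05,0,0],"rot":[0,0,0]},{"claw":0,"travel":[0,0,0],"rot":[0,0,0]}]'>/dev/null; eval $M
python3 -m creep '[{"claw":0,"travel":[0.05,0,0],"rot":[0,0,0]},{"claw":0,"travel":[0,0,0],"rot":[0,0,0]}]'>/dev/null; eval $M
```

```text
F mm [ -2.34 -53.19] z 57.45 yaw [-1.7967e+02  3.0000e-02  1.0148e+02] f [ 0. -1.] 0.1 t 11.5
F mm [ -2.35 -50.14] z 57.44 yaw [-1.7967e+02  1.0000e-02  1.0148e+02] f [ 0.1 -1.2] 0.8 t 11.9
F mm [ -2.3  -49.39] z 57.43 yaw [-1.7967e+02  3.0000e-02  1.0148e+02] f [-0.5 -1.5] 0.0 t 12.1
```

```bash
M='python3 -c "from h import *;inF()"'
python3 -m creep '[{"claw":0,"travel":[0.05,0,0],"rot":[0,0,0]},{"claw":0,"travel":[0,0,0],"rot":[0,0,0]}]'>/dev/null; eval $M
python3 -m creep '[{"claw":0,"travel":[0.03,0,0],"rot":[0,0,0]},{"claw":0,"travel":[0,0,0],"rot":[0,0,0]}]'>/dev/null; eval $M
python3 -m creep '[{"claw":0,"travel":[0.03,0,0],"rot":[0,0,0]},{"claw":0,"travel":[0,0,0],"rot":[0,0,0]}]'>/dev/null; eval $M
python3 -m creep '[{"claw":0,"travel":[0.03,0,0],"rot":[0,0,0]},{"claw":0,"travel":[0,0,0],"rot":[0,0,0]}]'>/dev/null; eval $M
```

```text
F mm [ -2.34 -49.34] z 57.42 yaw [-1.7966e+02  1.1000e-01  1.0145e+02] f [ 0.4 -4.4] 1.0 t 12.3
F mm [ -2.32 -49.36] z 57.45 yaw [-1.7966e+02  1.6000e-01  1.0143e+02] f [-0.8 -5.3] 0.6 t 12.5
F mm [ -2.32 -49.36] z 57.46 yaw [-179.65    0.21  101.4 ] f [-0.5 -6.3] 2.0 t 12.7
F mm [ -2.31 -49.36] z 57.46 yaw [-179.65    0.25  101.38] f [-0.5 -7.4] 1.1 t 12.9
```

```bash
python3 -m creep '[{"claw":0,"travel":[-0.4,0,0],"rot":[0,0,0]},{"claw":0,"travel":[-0.4,0,-0.8],"rot":[0,0,0]},{"claw":0,"travel":[0,0,-1],"rot":[0,0,0]},{"claw":0,"travel":[0,0,-1],"rot":[0,0,0]},{"claw":0,"travel":[0,0,-1],"rot":[0,0,0]},{"claw":0,"travel":[0,0,-1],"rot":[0,0,0]},{"claw":0,"travel":[0,0,-1],"rot":[0,0,0]},{"claw":0,"travel":[0,0,-1],"rot":[0,0,0]},{"claw":0,"travel":[0,0,0],"rot":[0,0,0]},{"claw":0,"travel":[0,0,0],"rot":[0,0,0]}]'
python3 - <<'E'
from h import *
p=manip.camera_params("wrist");im=manip.capture("wrist");inF()
cv2.imwrite("pics/w2.png",im);np.savez("pics/w2.npz",m=p['mtx'],T=p['world_from_camera'])
cv2.imwrite("pics/top2.png",manip.capture("top"))
c=pix("",[*C,.07],p)[0].astype(int);print(c)
x0,y0=max(c[0]-110,0),max(c[1]-90,0)
cv2.imwrite("pics/w2b.png",cv2.resize(im[y0:y0+180,x0:x0+220],None,fx=3.3,fy=3.3,interpolation=cv2.INTER_CUBIC));print(x0,y0)
E
```

```text
clock: 13.9
position: [0.5621, 0.0397, 0.1932]
eef_rot: [-179.7, -0.1, 101.6]
contact_force: [-0.6, 0.0, -0.4]
grip_width: 0.004
finger_force: 0.0
F mm [ -2.15 -61.64] z 192.49 yaw [-1.7960e+02 -6.0000e-02  1.0154e+02] f [ 0.1 -0.3] 0.2 t 13.95
[275 135]
165 45
```

View pics/w2b.png

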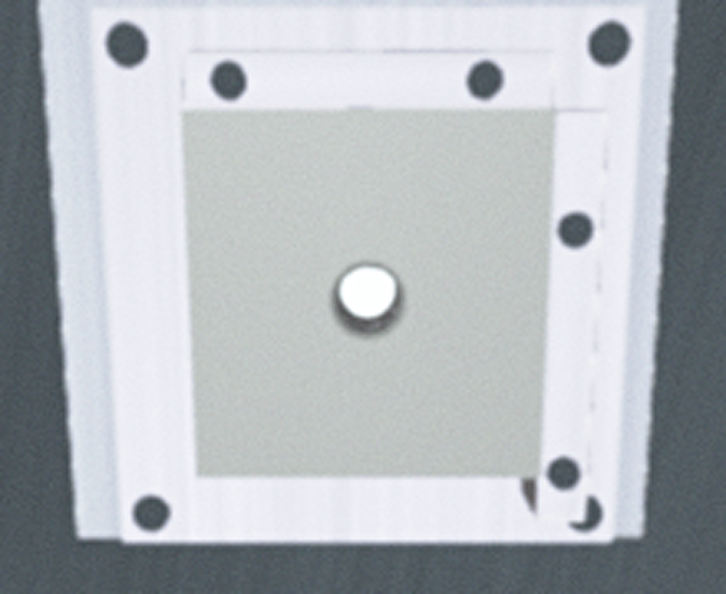

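The crop shows the top plate flush with both fences (top = +y, right = +x). The hole rim centre is at (367,299), with the white plug showing unobstructed through it, so the holes are in line.

```bash
python3 - <<'E'
from h import *
d=np.load("pics/w2.npz");p=dict(mtx=d['m'],world_from_camera=d['T'])
f=lambda l,z:w("",np.array(l,float)/3.3+[165,45]-.35,z,p)
print("hole",f((367.5,299),.082),"plug",f((367.5,291),.034))
b=f([(127,45),(609,43),(585,513),(152,513)],.046);print("blk",b.mean(0),[np.degrees(np.arctan2(*(b[i]-b[j])[[1,0]])).round(2) for i,j in((1,0),(2,3))])
q=f([(183,111),(555,108),(540,475),(197,475)],.082);print("plate",q.mean(0),np.linalg.norm(np.roll(q,1,0)-q,axis=1))
a=np.radians(YAW);Q=np.array([[np.cos(a),np.sin(a)],[-np.sin(a),np.cos(a)]])
print((f((367.5,299),.082)[0,:2]-C)@Q.T,(b.mean(0)[:2]-C)@Q.T)
for n in("top0","top2"):
    im=cv2.imread(f"pics/{n}.png");print(n)
    g=cv2.cvtColor(im,cv2.COLOR_BGR2GRAY)
    if n=="top0":
        s=g[190:222,405:465];_,m=cv2.threshold(s,0,255,cv2.THRESH_OTSU);k,l,st,ce=cv2.connectedComponentsWithStats(m);print(st[1:],ce[1:]+[405,190])
    cv2.imwrite(f"pics/{n}_z.png",cv2.resize(im[185:225,405:470] if n=="top0" else im[165:235,225:295],None,fx=9,fy=8))
E
```

```text
hole [[0.55135419 0.10081162 0.082     ]] plug [[0.55180232 0.09976611 0.034     ]]
blk [0.55174711 0.10042026 0.046     ] [np.float64(11.74), np.float64(11.61)]
plate [0.55163404 0.10064621 0.082     ] [0.07855339 0.07867034 0.07904118 0.07897023]
[0.00021765 0.00078377] [0.00052304 0.00032086]
top0
[[ 41   2  14  14 183]
 [ 13   7  12  11 109]] [[452.5136612  198.03825137]
 [423.08256881 201.95412844]]
top2
```

The hole axis is at about (0.5515, 0.1004). Next is the rod: it stays at yaw ~101, so the fingers close along the rack's x axis, clear of the stub.

```bash
python3 - <<'E'
from h import *
go([.543,-.228,.20],100)
E
```

```text
go [-12.89, -3.58, -0.38, 'rot', [-0.06, -0.01, 0.19]]
```

```bash
python3 -m creep '[{"claw":0.5,"travel":[-1,-0.28,-0.03],"rot":[0,0,0]},{"claw":0.5,"travel":[-1,-0.28,-0.03],"rot":[0,0,0]},{"claw":0.5,"travel":[-1,-0.28,-0.03],"rot":[0,0,0]},{"claw":0.5,"travel":[-1,-0.28,-0.03],"rot":[0,0,0]},{"claw":0.5,"travel":[-1,-0.28,-0.03],"rot":[0,0,0]},{"claw":0.5,"travel":[-1,-0.28,-0.03],"rot":[0,0,0]},{"claw":0.5,"travel":[-1,-0.28,-0.03],"rot":[0,0,0]},{"claw":0.5,"travel":[-1,-0.28,-0.03],"rot":[0,0,0]},{"claw":0.5,"travel":[-1,-0.28,-0.03],"rot":[0,0,0]},{"claw":0.5,"travel":[-1,-0.28,-0.03],"rot":[0,0,0]},{"claw":0.5,"travel":[-1,-0.28,-0.03],"rot":[0,0,0]},{"claw":0.5,"travel":[-1,-0.28,-0.03],"rot":[0,0,0]}]' >/dev/null
python3 -m creep '[{"claw":0.5,"travel":[-0.8,-0.2,0],"rot":[-0.06,-0.01,0.19]},{"claw":0.5,"travel":[0,0,0],"rot":[0,0,0]},{"claw":0.5,"travel":[0,0,0],"rot":[0,0,0]}]'
python3 - <<'E'
from h import *
p=manip.camera_params("wrist");im=manip.capture("wrist");inF()
print([(round(k['conf'],2),k['rect']) for k in manip.masks_of("wrist","rod")[:3]])
cv2.imwrite("pics/w3.png",im);np.savez("pics/w3.npz",m=p['mtx'],T=p['world_from_camera'])
c=pix("",[.543,-.228,.098],p)[0].astype(int);x0,y0=max(c[0]-130,0),max(c[1]-100,0);print(c,x0,y0)
cv2.imwrite("pics/w3b.png",cv2.resize(im[y0:y0+200,x0:x0+260],None,fx=3,fy=3,interpolation=cv2.INTER_CUBIC))
E
```

```text
clock: 15.5
position: [0.5434, -0.2255, 0.2005]
eef_rot: [179.9, -0.0, 100.0]
contact_force: [0.0, 0.9, 0.7]
grip_width: 0.501
finger_force: 0.0
F mm [ -73.25 -316.39] z 200.85 yaw [ 1.7983e+02 -1.0000e-02  1.0007e+02] f [0.3 0.7] -0.6 t 15.55
[(0.79, [270.2, 217.9, 30.1, 31.2])]
[271 223] 141 123
```

View pics/w3b.png

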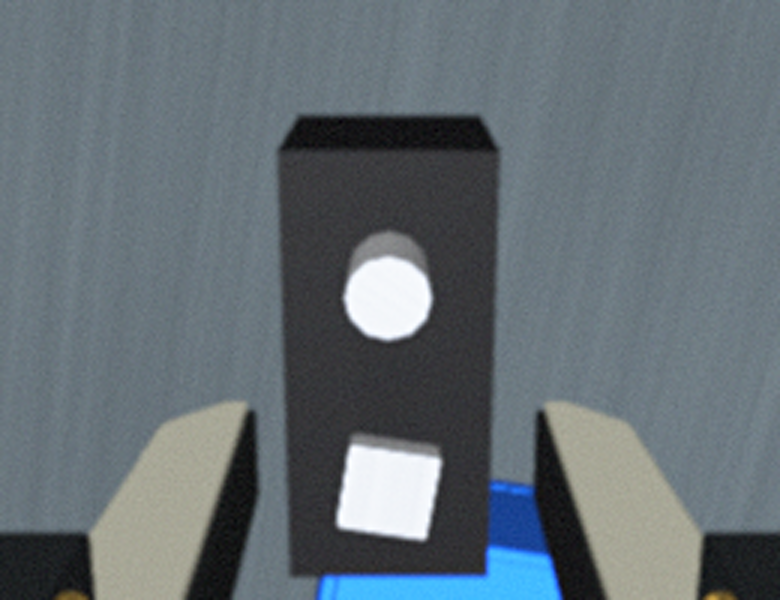

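The round rod head is centred at crop (388,298), between the open fingers. The square stub at (390,492) stays clear, so the choice is confirmed.

```bash
python3 - <<'E'
from h import *
d=np.load("pics/w3.npz");p=dict(mtx=d['m'],world_from_camera=d['T'])
r=w("",np.array([388,298])/3+[141,123]-.35,.098,p)[0];print(r)
go([*r[:2],.083],100)
E
```

```text
[ 0.541773   -0.22738817  0.098     ]
go [-0.13, -0.15, 5.9, 'rot', [0.02, 0.0, 0.02]]
```

```bash
python3 -m creep '[{"claw":0.5,"travel":[-0.13,-0.15,0.9],"rot":[0.02,0,0.02]},{"claw":0.5,"travel":[0,0,1],"rot":[0,0,0]},{"claw":0.5,"travel":[0,0,1],"rot":[0,0,0]},{"claw":0.5,"travel":[0,0,1],"rot":[0,0,0]},{"claw":0.5,"travel":[0,0,1],"rot":[0,0,0]},{"claw":0.5,"travel":[0,0,0.7],"rot":[0,0,0]},{"claw":0.5,"travel":[0,0,0.28],"rot":[0,0,0]},{"claw":0.5,"travel":[0,0,0],"rot":[0,0,0]}]' 25
python3 -m creep '[{"claw":0,"travel":[0,0,0],"rot":[0,0,0]},{"claw":0,"travel":[0,0,0],"rot":[0,0,0]},{"claw":0,"travel":[0,0,0],"rot":[0,0,0]},{"claw":0,"travel":[0,0,0],"rot":[0,0,0]},{"claw":0,"travel":[0,0,0],"rot":[0,0,0]},{"claw":0,"travel":[0,0,0],"rot":[0,0,0]}]' 25
```

```text
clock: 16.4
position: [0.5412, -0.2288, 0.0831]
eef_rot: [-180.0, 0.0, 99.9]
contact_force: [0.2, 0.1, -0.0]
grip_width: 0.499
finger_force: 0.0
clock: 17.0
position: [0.5418, -0.2296, 0.0841]
eef_rot: [179.9, 0.1, 99.8]
contact_force: [0.1, -0.2, 3.4]
grip_width: 0.231
finger_force: 25.0
```

```bash
python3 -m creep '[{"claw":0,"travel":[0,0,-0.3],"rot":[0,0,0]},{"claw":0,"travel":[0,0,-0.8],"rot":[0,0,0]},{"claw":0,"travel":[0,0,-1],"rot":[0,0,0]},{"claw":0,"travel":[0,0,-1],"rot":[0,0,0]},{"claw":0,"travel":[0,0,-1],"rot":[0,0,0]},{"claw":0,"travel":[0,0,-0.8],"rot":[0,0,0]},{"claw":0,"travel":[0,0,-0.2],"rot":[0,0,0]},{"claw":0,"travel":[0,0,0],"rot":[0,0,0]}]' 25
python3 - <<'E'
from h import *
go([.5515,.1004,.19],101.7)
E
```

```text
clock: 17.8
position: [0.5409, -0.2294, 0.1855]
eef_rot: [-180.0, 0.1, 99.8]
contact_force: [0.4, -0.3, -2.2]
grip_width: 0.231
finger_force: 25.0
go [16.16, 3.33, -0.25, 'rot', [-0.0, 0.01, -0.24]]
```

```bash
python3 -m creep '[{"claw":0,"travel":[0.5,0.11,0],"rot":[0,0,0]},{"claw":0,"travel":[1,0.22,0],"rot":[0,0,0]},{"claw":0,"travel":[1,0.22,0],"rot":[0,0,0]},{"claw":0,"travel":[1,0.22,0],"rot":[0,0,0]},{"claw":0,"travel":[1,0.22,0],"rot":[0,0,0]},{"claw":0,"travel":[1,0.22,0],"rot":[0,0,0]},{"claw":0,"travel":[1,0.22,0],"rot":[0,0,0]},{"claw":0,"travel":[1,0.22,0],"rot":[0,0,0]},{"claw":0,"travel":[1,0.22,0],"rot":[0,0,0]},{"claw":0,"travel":[1,0.22,0],"rot":[0,0,0]},{"claw":0,"travel":[1,0.22,0],"rot":[0,0,0]},{"claw":0,"travel":[1,0.22,0],"rot":[0,0,0]}]' 25 >/dev/null
python3 -m creep '[{"claw":0,"travel":[1,0.22,0],"rot":[0,0,0]},{"claw":0,"travel":[1,0.2,0],"rot":[0,0,-0.24]},{"claw":0,"travel":[0.6,0.1,0],"rot":[0,0,0]},{"claw":0,"travel":[0,0,0],"rot":[0,0,0]},{"claw":0,"travel":[0,0,0],"rot":[0,0,0]}]' 25
python3 - <<'E'
from h import *
p=manip.camera_params("wrist");im=manip.capture("wrist");s=manip.sense();inF()
cv2.imwrite("pics/w4.png",im);np.savez("pics/w4.npz",m=p['mtx'],T=p['world_from_camera'],pos=s['position'])
go([.5515,.1004,s['position'][2]],101.7)
P=s['position'];z=P[2]+.0136
for n,zz in(("headtop",z),("underside",P[2]-.0135),("tip",P[2]-.0755)):print(n,pix("",[P[0],P[1],zz],p)[0])
c=pix("",[.5515,.1004,.082],p)[0].astype(int);print(c)
x0,y0=max(c[0]-110,0),max(c[1]-90,0);print(x0,y0)
cv2.imwrite("pics/w4b.png",cv2.resize(im[y0:y0+190,x0:x0+220],None,fx=3.1,fy=3.1,interpolation=cv2.INTER_CUBIC))
E
```

```text
clock: 19.5
position: [0.5525, 0.0581, 0.1845]
eef_rot: [-179.9, 0.1, 101.7]
contact_force: [-0.2, 0.3, -1.1]
grip_width: 0.231
finger_force: 25.0
F mm [ -7.28 -42.01] z 184.54 yaw [-1.7992e+02  1.5000e-01  1.0163e+02] f [-0.1 -0.1] -2.2 t 19.55
go [2.12, 0.38, -0.01, 'rot', [-0.01, 0.02, -0.01]]
headtop [273.38561367 298.13465193]
underside [273.31241946 271.7699127 ]
tip [273.20304847 232.37420366]
[283 164]
173 74
```

View pics/w4b.png

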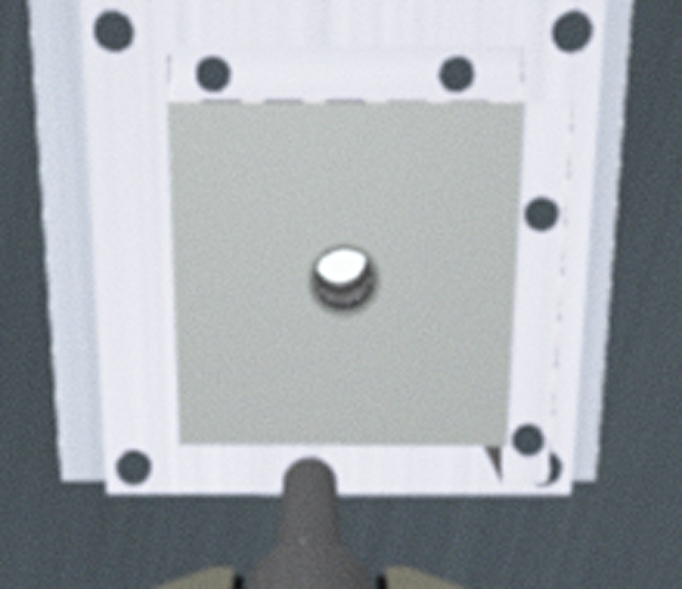

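The crop shows the hole centred at (343,278), the shank's axis at column 310, and its tip edge at (310,457).

```bash
python3 - <<'E'
from h import *
d=np.load("pics/w4.npz");p=dict(mtx=d['m'],world_from_camera=d['T']);P=d['pos']
f=lambda l,z:w("",np.array(l,float)/3.1+[173,74]-.35,z,p)
h=f((343.5,278),.082)[0];print("hole",h,"blk",f([(114,31),(572,31),(549,467),(134,467)],.046).mean(0))
a=np.radians(101.65);ex=np.array([np.cos(a),np.sin(a),0]);ey=np.array([np.sin(a),-np.cos(a),0])
th=np.linspace(0,2*np.pi,90)[:,None];ring=np.cos(th)*ex+np.sin(th)*ey
u=np.array([310,457])/3.1+[173,74]-.35;print("seen",u)
zt=P[2]-.0131-.062   # underside .070 when TCP .0831
for o in(-.001,0,.001,.002,.003):
    c=np.array([P[0],P[1],zt])+o*ex
    q=np.r_[pix("",c+.0045*ring,p),pix("",c+[0,0,.002]+.006*ring,p)];print(o,q[q[:,1].argmin()])
E
```

```text
hole [0.551163   0.10118541 0.082     ] blk [0.55197976 0.10054641 0.046     ]
seen [272.65       221.06935484]
-0.001 [273.21720818 226.51955704]
0 [273.21940722 225.10507748]
0.001 [273.22161148 223.68724193]
0.002 [273.22382097 222.26603843]
0.003 [273.22603571 220.84145497]
```

```bash
python3 - <<'E'
from h import *
go([.5521,.0987,.164],101.7)
E
```

```text
go [2.03, 0.39, 1.02, 'rot', [-0.01, 0.02, -0.01]]
```

```bash
M='python3 -c "from h import *;inF();go([.5521,.0987,.164],101.7)"'
python3 -m creep '[{"claw":0,"travel":[0.6,0.1,0],"rot":[0,0,0]},{"claw":0,"travel":[0.8,0.15,0],"rot":[0,0,0]},{"claw":0,"travel":[0.6,0.14,0],"rot":[0,0,0]},{"claw":0,"travel":[0,0,0.5],"rot":[0,0,0]},{"claw":0,"travel":[0,0,0.5],"rot":[0,0,0]},{"claw":0,"travel":[0,0,0],"rot":[0,0,0]},{"claw":0,"travel":[0,0,0],"rot":[0,0,0]}]' 25 >/dev/null; eval $M
python3 - <<'E'
from h import *
cv2.imwrite("pics/w5.png",manip.capture("wrist"));a=manip.capture("wrist")
b=manip.capture("scene");s=manip.sense()['position']
u,v=pix("scene",[.5515,.1,.085])[0].astype(int);print(u,v)
cv2.imwrite("pics/s5.png",np.hstack([cv2.resize(a[130:280,200:350],(400,400)),cv2.resize(b[v-30:v+20,u-25:u+25],(400,400),interpolation=cv2.INTER_CUBIC)]))
E
```

```text
F mm [ 0.53 -1.73] z 164.2 yaw [-1.7990e+02  1.1000e-01  1.0165e+02] f [0.2 0.3] -1.3 t 20.25
go [0.01, -0.0, 0.01, 'rot', [-0.01, 0.01, -0.01]]
299 202
```

View pics/s5.png

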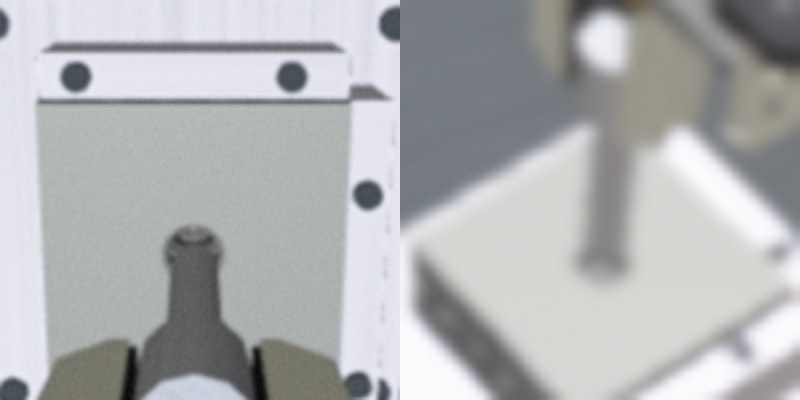

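The left crop shows the nose centred across the hole rim (columns 165–221, rod at 193). The scene crop on the right shows it standing over the hole, so I descend.

```bash
M='python3 -c "from h import *;inF()"'
python3 -m creep '[{"claw":0,"travel":[0,0,0.1],"rot":[0,0,0]},{"claw":0,"travel":[0,0,0.1],"rot":[0,0,0]},{"claw":0,"travel":[0,0,0.1],"rot":[0,0,0]},{"claw":0,"travel":[0,0,0.1],"rot":[0,0,0]},{"claw":0,"travel":[0,0,0],"rot":[0,0,0]}]' 25 >/dev/null; eval $M
python3 -m creep '[{"claw":0,"travel":[0,0,0.1],"rot":[0,0,0]},{"claw":0,"travel":[0,0,0.1],"rot":[0,0,0]},{"claw":0,"travel":[0,0,0],"rot":[0,0,0]}]' 25 >/dev/null; eval $M
python3 -m creep '[{"claw":0,"travel":[0,0,0.1],"rot":[0,0,0]},{"claw":0,"travel":[0,0,0.1],"rot":[0,0,0]},{"claw":0,"travel":[0,0,0],"rot":[0,0,0]}]' 25 >/dev/null; eval $M
```

```text
F mm [ 0.72 -0.71] z 156.65 yaw [-1.7996e+02  8.0000e-02  1.0174e+02] f [ 0.1 -0.3] -2.8 t 20.9
F mm [ 0.75 -0.71] z 152.68 yaw [-1.7996e+02  8.0000e-02  1.0173e+02] f [ 0.3 -0.4] -2.4 t 21.2
F mm [ 0.76 -0.7 ] z 148.68 yaw [-1.7996e+02  8.0000e-02  1.0173e+02] f [ 0.6 -0.5] -1.7 t 21.5
```

```bash
M='python3 -c "from h import *;inF()"'
python3 -m creep '[{"claw":0,"travel":[0,0,0.12],"rot":[0,0,0]},{"claw":0,"travel":[0,0,0.12],"rot":[0,0,0]},{"claw":0,"travel":[0,0,0],"rot":[0,0,0]}]' 25 >/dev/null; eval $M
python3 -m creep '[{"claw":0,"travel":[0,0,0.12],"rot":[0,0,0]},{"claw":0,"travel":[0,0,0.12],"rot":[0,0,0]},{"claw":0,"travel":[0,0,0.12],"rot":[0,0,0]},{"claw":0,"travel":[0,0,0],"rot":[0,0,0]}]' 25 >/dev/null; eval $M
python3 -m creep '[{"claw":0,"travel":[0,0,0.12],"rot":[0,0,0]},{"claw":0,"travel":[0,0,0.12],"rot":[0,0,0]},{"claw":0,"travel":[0,0,0.12],"rot":[0,0,0]},{"claw":0,"travel":[0,0,0],"rot":[0,0,0]}]' 25 >/dev/null; eval $M
python3 -m creep '[{"claw":0,"travel":[0,0,0.12],"rot":[0,0,0]},{"claw":0,"travel":[0,0,0.12],"rot":[0,0,0]},{"claw":0,"travel":[0,0,0.12],"rot":[0,0,0]},{"claw":0,"travel":[0,0,0],"rot":[0,0,0]}]' 25 >/dev/null; eval $M
```

```text
F mm [ 0.71 -0.73] z 143.81 yaw [-1.7996e+02  8.0000e-02  1.0173e+02] f [-0.3 -0.2] -1.6 t 21.8
F mm [ 0.71 -0.75] z 136.59 yaw [-1.7995e+02  8.0000e-02  1.0173e+02] f [ 0.6 -0.2] -1.8 t 22.2
F mm [ 0.71 -0.78] z 129.4 yaw [-1.7995e+02  8.0000e-02  1.0173e+02] f [-0.6  1.1] -1.6 t 22.6
F mm [ 0.7  -0.79] z 122.2 yaw [-1.7995e+02  8.0000e-02  1.0173e+02] f [0.4 0.2] -1.1 t 23.0
```

```bash
M='python3 -c "from h import *;inF()"'
python3 -m creep '[{"claw":0,"travel":[0,0,0.12],"rot":[0,0,0]},{"claw":0,"travel":[0,0,0.12],"rot":[0,0,0]},{"claw":0,"travel":[0,0,0.12],"rot":[0,0,0]},{"claw":0,"travel":[0,0,0.12],"rot":[0,0,0]},{"claw":0,"travel":[0,0,0],"rot":[0,0,0]}]' 25 >/dev/null; eval $M
python3 -m creep '[{"claw":0,"travel":[0,0,0.1],"rot":[0,0,0]},{"claw":0,"travel":[0,0,0.1],"rot":[0,0,0]},{"claw":0,"travel":[0,0,0.1],"rot":[0,0,0]},{"claw":0,"travel":[0,0,0],"rot":[0,0,0]}]' 25 >/dev/null; eval $M
python3 -m creep '[{"claw":0,"travel":[0,0,0.1],"rot":[0,0,0]},{"claw":0,"travel":[0,0,0.1],"rot":[0,0,0]},{"claw":0,"travel":[0,0,0],"rot":[0,0,0]}]' 25 ; eval $M
```

```text
F mm [ 0.69 -0.76] z 112.59 yaw [-1.7995e+02  8.0000e-02  1.0174e+02] f [ 0.  -0.8] -1.0 t 23.5
F mm [ 1.31 -0.63] z 108.04 yaw [1.7994e+02 1.1000e-01 1.0173e+02] f [-1.4 -0.1] 4.3 t 23.9
clock: 24.2
position: [0.5527, 0.0996, 0.1041]
eef_rot: [179.9, 0.1, 101.7]
contact_force: [-2.1, -1.4, 4.9]
grip_width: 0.228
finger_force: 25.0
F mm [ 1.33 -0.67] z 104.05 yaw [1.7994e+02 1.1000e-01 1.0173e+02] f [-2.4 -0.9] 4.9 t 24.2
```

```bash
M='python3 -c "from h import *;inF()"'
python3 -m creep '[{"claw":0,"travel":[0,0,0.1],"rot":[0,0,0]},{"claw":0,"travel":[0,0,0.1],"rot":[0,0,0]},{"claw":0,"travel":[0,0,0.1],"rot":[0,0,0]},{"claw":0,"travel":[0,0,0],"rot":[0,0,0]}]' 25 >/dev/null; eval $M
python3 -m creep '[{"claw":0,"travel":[0,0,0.05],"rot":[0,0,0]},{"claw":0,"travel":[0,0,0.05],"rot":[0,0,0]},{"claw":0,"travel":[0,0,0],"rot":[0,0,0]}]' 25 >/dev/null; eval $M
python3 -m creep '[{"claw":0,"travel":[0,0,0.05],"rot":[0,0,0]},{"claw":0,"travel":[0,0,0],"rot":[0,0,0]}]' 25 >/dev/null ; eval $M
python3 -m creep '[{"claw":0,"travel":[0,0,0.05],"rot":[0,0,0]},{"claw":0,"travel":[0,0,0],"rot":[0,0,0]}]' 25 >/dev/null ; eval $M
```

```text
F mm [ 1.34 -0.69] z 98.03 yaw [1.7994e+02 1.1000e-01 1.0173e+02] f [-1.   0.6] 4.9 t 24.6
F mm [ 1.31 -0.69] z 96.14 yaw [1.7994e+02 1.2000e-01 1.0173e+02] f [-2.2 -0.4] 5.9 t 24.9
F mm [ 1.36 -0.7 ] z 96.06 yaw [1.7992e+02 1.6000e-01 1.0172e+02] f [-3.1 -1.9] 11.1 t 25.1
F mm [ 1.38 -0.67] z 96.01 yaw [179.9    0.2  101.72] f [-5. -2.] 16.1 t 25.3
```

Seated: z stopped at 96 mm and the force stepped up. Relieve, let go and rise.

```bash
python3 -m creep '[{"claw":0,"travel":[0,0,-0.08],"rot":[0,0,0]},{"claw":0.5,"travel":[0,0,0],"rot":[0,0,0]},{"claw":0.5,"travel":[0,0,0],"rot":[0,0,0]},{"claw":0.5,"travel":[0,0,0],"rot":[0,0,0]},{"claw":0.5,"travel":[0,0,0],"rot":[0,0,0]},{"claw":0.5,"travel":[0,0,-0.3],"rot":[0,0,0]},{"claw":0.5,"travel":[0,0,-0.7],"rot":[0,0,0]},{"claw":0.5,"travel":[0,0,-1],"rot":[0,0,0]},{"claw":0.5,"travel":[0,0,-1],"rot":[0,0,0]},{"claw":0.5,"travel":[0,0,-1],"rot":[0,0,0]},{"claw":0.5,"travel":[-0.8,0,-1],"rot":[0,0,0]},{"claw":0.5,"travel":[0,0,0],"rot":[0,0,0]}]'
python3 - <<'E'
from h import *
a=manip.capture("wrist");b=manip.capture("scene");inF()
c=pix("wrist",[.5515,.1,.1])[0].astype(int);print(c);u,v=pix("scene",[.5515,.1,.085])[0].astype(int)
k=a[max(c[1]-90,0):c[1]+90,max(c[0]-90,0):c[0]+90]
cv2.imwrite("pics/s6.png",np.hstack([cv2.resize(k,(400,400)),cv2.resize(b[v-40:v+40,u-40:u+40],(400,400),interpolation=cv2.INTER_CUBIC)]))
E
```

```text
clock: 26.5
position: [0.5581, 0.0827, 0.1981]
eef_rot: [179.6, 0.2, 101.5]
contact_force: [0.0, 0.2, -0.8]
grip_width: 0.5
finger_force: 0.0
F mm [  1.03 -16.68] z 195.22 yaw [1.7994e+02 8.0000e-02 1.0168e+02] f [ 0.1 -1.3] -0.1 t 26.6
[271 200]
```

View pics/s6.png

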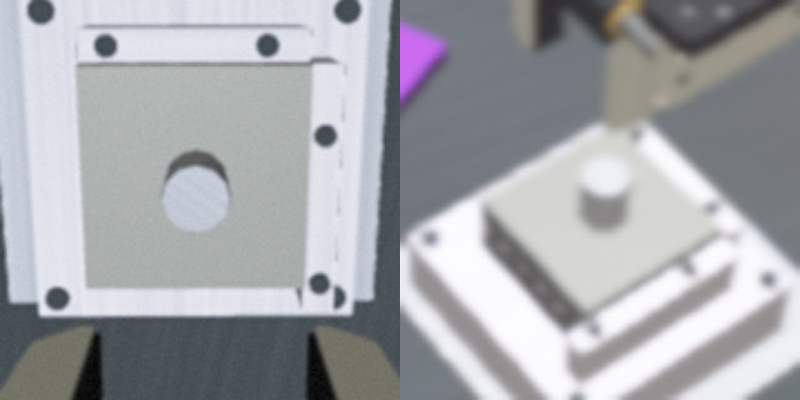

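Left crop: the head sits on the plate, centred at (196,198), with the plate flush to both fences. Right crop: the rod is upright and its head is flat at (604,190). The gripper is clear.

```bash
python3 -c "from plant import manip;print(manip.close_job())"
```

```text
the job is handed in; nothing more can be done
None
```

The job is handed in after about 27 s on the robot's clock: the three plates are flush to both fences, and the tie rod stands through them into the bore, released, with its head flat on the top plate. The plug's depth (about 16 mm pushed) is inferred from the rod seating, and no verdict was reported.

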